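# Set the pouch sealer's dwell lever to the third click

## Task

Reset the dwell-time lever of the pouch sealer: with the fingertips push it right, all the way home to the stop at the right-hand end of its slot, then push it back to the left and count the clicks, leaving it resting in the third click and never going past that click. Only push the lever, do not pinch it from two sides, and leave the stapler, the rubber stamp and the ink pad where they are.

Things in the scene. Friction and masses are not known exactly. Their poses are not given: they have to be found in the camera images.
- sealer: Tabletop pouch sealer, fixed: grey housing, flat white top panel 130 (x) x 280 (y) mm, 50 mm above the desk. Origin: centre of its underside; x to its back, y to its left as the robot sees it, z up. Sealing bar along the back: from x = +33 mm, top 72 mm above desk; black press pad on its left part: from x = +21 mm, top 80 mm. Black slot along y at x = -20 mm; six marks in front of it: home and five clicks.
- dwell_lever (a joint): Travel of the lever to the sealer's left (+y), m: 0 = home at the right-hand stop; 0.016, 0.032, 0.048, 0.064, 0.080 = first to fifth click. A detent holds it at each with about 8 N; pushed past half-way between two clicks it snaps by itself to the next, ahead of the finger, and the push force drops to near zero. Starts anywhere from the first to the third click.
- lever_mid (a point): Centre of the black lever tab, half-way up, 16 mm above the panel (66 mm above the desk). The tab is 32 mm across (sealer's x), 16 mm along the slot (y) and rises from 3 to 32 mm above the panel. A thin grip plate stands on each of its four sides; push on the left one to send it home, on the right one to click it left. The point travels with the lever.
- home_mark (a point): Point on the panel surface in the slot, under the lever's centre when it is home. The clicks lie 16 mm apart from here toward the sealer's +y.
- stapler: Loose desk stapler, blue and black, 145 x 36 x 59 mm, left of the sealer. Origin at the centre of its underside. Leave alone.
- rubber_stamp: Loose wooden rubber stamp standing upright, 27 x 55 x 76 mm, in front of the left part of the sealer. Origin at the centre of its underside. Leave alone.
- ink_pad: Loose closed ink pad, flat box 75 x 113 x 17 mm, right of the sealer. Origin at the centre of its underside. Leave alone.

How it is judged:
By the outcome, as a careful person would: the job done as asked, in the order asked, and still so for the second after the job is handed in, with the robot touching nothing.
It also fails if it takes over 72 s, if anything falls off the work surface, if the arm or the gripper's body presses on something with over 40 N, if the wrist force passes 120 N, or if a joint passes its speed limit or range.

## Robot

A 6-joint arm with a two-finger parallel gripper is mounted at the origin on a cart in front of the work surface, level with it; the furniture and walls round the work are solid. World frame = base frame: x ahead of the robot, y to its left, z up, the work surface at z = 0. Lengths are in m, angles in rad, forces in N, time in s.
With the tool pointing down it reaches from about 0.35 to 0.85 m from the base axis. Payload 8.1 kg.
Tool frame: the origin (TCP) lies midway between the tips of the shut fingers; the grasp point (between the pads) lies 19 mm behind it; z points along the fingers, y is the direction in which the jaws open and shut (so a half turn about z gives the same grasp; the last joint's range is limited). The gripper opens to 93 mm and grips with 3 to 60 N. Pads are 15 mm wide; open, the fingers measure 128 mm over their backs; the gripper's body (75 mm by 188 mm) begins 65 mm behind the grasp point.
Start: joints at [1.171, 0.13, 1.488, -0, 1.523, -0.085], TCP at [0.186, 0.571, 0.219] pointing down, gripper open.
Joint ranges: [-2.96, 2.96], [-0.89, 2.26], [0.02, 2.5], [-1.34, 4.48], [0, 2.73], [-2.66, 2.66]. Speed limits (rad/s): [2.39, 2.39, 2.79, 3.14, 3.14, 3.14].

## Interface

Orientations are given as a rotation vector (axis times angle).
In Python, from plant import robot gives the robot as it stands. The module is installed in compiled form; this text tells all that it offers.
- The arm moves only by the shell command python3 -m pendant 'ROWS' [FORCE]. ROWS is JSON, a list of rows, each an object with "translation": the shift along the tool's x, y, z in mm, a list of three; "twist": the turn, a rotation vector about the tool's x, y, z in rad, a list of three; "grip": the opening, from -1 (shut) to 1 (fully open). A call has exactly 10 rows; each row shifts and turns the pose as measured when the row begins, along the tool's axes as they then stand; what a row does not reach is not made up. A row lasts 1/10 s, in which the tool goes at most 50 mm and 8.59 degrees, less where a joint would pass 70% of its speed; a pose out of reach is approached as far as the arm can. A call is refused whole if a number of a shift passes 50 or a number of a turn 0.15, either way. A call with a gripper value outside its range is refused whole. The fingers move at their own pace and stop on an object; FORCE is the grip in N (left out, the last holds). Time passes only in rows, so rows that do not move let the fingers close, or fill a call up. It gives the time, the measured TCP pose, the force and the opening at its end, in the units of the state.
- robot.read_state(): the state, without advancing time (a new reading comes with each control period).
- robot.read_camera(name): name is "side" or "top" or "wrist"; returns (picture, depth): 420x560x3 uint8, red, green, blue; 420x560 float32, m along the optical axis (not along the pixel's ray), 0 where there is no reading.
- robot.camera_info(name): a dict with "vertical_fov" (degrees; the focal length in pixels is half the picture's height over the tangent of half this angle, whatever the lens; pixels are square), "cx", "cy" (the principal point, pixels), "cam_to_world" (4x4, takes a point from camera to world coordinates). Camera axes: x right, y up, looking along -z (the intrinsics and any distortion apply to the point x, -y, -z); pixel columns grow to the right and rows downward; lengths in m; the calibration is good to about 2 mm. A picture is of the moment at which its call begins: read the wrist's pose just before it. camera_info takes no time and is no camera call; for the wrist camera it gives the pose at the moment of the call.
- robot.close_job(): hands the job in, once; it reports no verdict.
The state is a dict: "t": time; "q": joint angles; "dq": joint speeds; "joint_torque": joint torques, N m; "tool_pos": TCP position; "orientation": TCP orientation; "force": force on the tool from outside, world axes, zero at the start; "wrist_torque": the same for the moment, N m; "opening": finger opening in m.
Only numpy, scipy, OpenCV 4.12 (cv2) and the standard library are available. Lean on these libraries where they do the work, as an engineer would, in place of code of your own. Each camera call takes 0.05 s, during which the arm holds its last target. There are 200 camera calls.

## Working session

There is one attempt and no reset: what is moved stays moved. The work goes in short steps, Python scripts to look and compute and a shell command to move; the robot and the scene stay as the last step left them, time stands still between calls to the robot, and variables do not carry over. Pictures are saved under pics/ and viewed, about 8 in all and at most 12, crops included, and the job is handed in when it is done.

```bash
mkdir -p pics
cat > h.py <<'E'
import numpy as np, cv2
from plant import robot
from scipy.spatial.transform import Rotation as R
def snap(n,f):
    info=robot.camera_info(n); p,d=robot.read_camera(n); np.savez('pics/'+f+'.npz',p=p,d=d,T=info['cam_to_world'],i=[info['vertical_fov'],info['cx'],info['cy']])
    cv2.imwrite('pics/'+f+'.png',p[:,:,::-1]); return info
def cloud(f):
    z=np.load('pics/'+f+'.npz');d=z['d'];v,cx,cy=z['i'];F=d.shape[0]/2/np.tan(np.radians(v/2))
    V,U=np.mgrid[:d.shape[0],:d.shape[1]]
    P=np.stack([(U-cx)/F*d,-(V-cy)/F*d,-d],-1)@z['T'][:3,:3].T+z['T'][:3,3]; P[d==0]=np.nan
    return P,z['p']
E
python3 - <<'E'
from h import *
s=robot.read_state();print(s); 
for n in('top','side'):print(snap(n,n+'1'))
a=np.hstack([cv2.imread('pics/top1.png'),cv2.imread('pics/side1.png')])
cv2.imwrite('pics/both1.png',cv2.resize(a,(800,300)))
E
```

```text
{'t': 0.0, 'q': array([ 1.17056922e+00,  1.31128027e-01,  1.48926267e+00,  1.89307194e-05,
        1.52299101e+00, -8.53885907e-02]), 'dq': array([-1.04056173e-03, -1.64417986e-03, -3.98086805e-04, -5.19116113e-04,
       -2.19304447e-03,  3.04843667e-05]), 'joint_torque': array([-4.72537329e-05, -5.59850371e+01, -4.91758204e+01,  7.65574817e-02,
        3.57308064e-02, -1.11996906e-04]), 'tool_pos': array([0.18554516, 0.57000374, 0.21761636]), 'orientation': array([-4.92438096e-01, -3.10230301e+00,  2.72028344e-03]), 'force': array([-0.39820406, -0.2372144 , -0.07176014]), 'wrist_torque': array([-0.00586296,  0.00668398,  0.01810978]), 'opening': 0.09299499353811021}
{'vertical_fov': 42.192726391358, 'cx': 276.1400189628582, 'cy': 212.32175784414366, 'cam_to_world': array([[-0.02367507,  0.99832599, -0.05277028,  0.41059884],
       [-0.99970743, -0.02338023,  0.00619768,  0.16529328],
       [ 0.00495352,  0.05290158,  0.99858745,  1.13386914],
       [ 0.        ,  0.        ,  0.        ,  1.        ]])}
{'vertical_fov': 54.94736296337349, 'cx': 281.16554020395546, 'cy': 211.87295681523617, 'cam_to_world': array([[ 0.99977344,  0.00801498,  0.01971897,  0.49896251],
       [ 0.00887372,  0.68511586, -0.72838007, -0.45912187],
       [-0.01934773,  0.72839002,  0.68488951,  0.66598311],
       [ 0.        ,  0.        ,  0.        ,  1.        ]])}
```

View pics/top1.png

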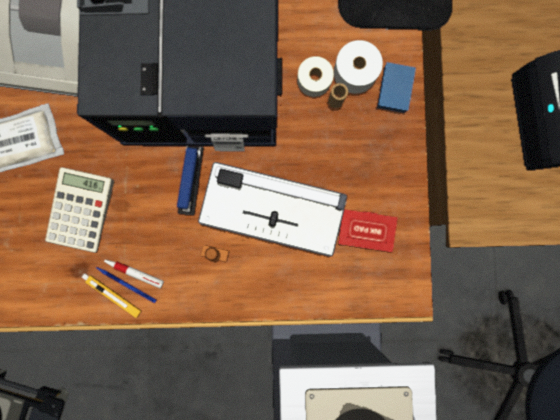

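The top view shows the sealer at (272,208), rotated slightly, with the lever at about (273,218). The stapler is at (189,180), the stamp at (213,254) and the ink pad at (367,230). Next I'll fit the sealer's pose.

Run:
```python
from h import *
P,p=cloud('top1')
hsv=cv2.cvtColor(p,cv2.COLOR_RGB2HSV)
reg=np.zeros(p.shape[:2],bool);reg[150:270,185:410]=1
z=P[...,2]
m=reg&(abs(z-.05)<.008)
n,l,st,_=cv2.connectedComponentsWithStats(m.astype(np.uint8));k=1+st[1:,4].argmax();m=(l==k)
m2=reg&(z>.042)&(z<.09)
n,l,st,_=cv2.connectedComponentsWithStats(m2.astype(np.uint8))
for k in range(1,n):
    if st[k,4]>300:
        q=P[l==k][:,:2].astype(np.float32);print(st[k],cv2.minAreaRect(q))
print('panel z',np.nanmedian(z[m]))
# lever
m3=reg&(z>.07)&(z<.09)
n,l,st,_=cv2.connectedComponentsWithStats(m3.astype(np.uint8))
for k in range(1,n):
    if st[k,4]>8:q=P[l==k];print(st[k],q.mean(0),cv2.minAreaRect(q[:,:2].astype(np.float32)))
c=cv2.imread('pics/top1.png')[155:265,180:400];cv2.imwrite('pics/c1.png',cv2.resize(c,None,fx=3.6,fy=3.6,interpolation=cv2.INTER_CUBIC))
for uv in [(273,218),(243,211),(298,224),(213,254)]:print(uv,P[uv[1],uv[0]])
```

```text
[185 150  13  60 500] ((0.5389044880867004, 0.3322893977165222), (0.023785289376974106, 0.12051980197429657), 84.47289276123047)
[ 199  162  148   95 8788] ((0.475701242685318, 0.1652422845363617), (0.27929627895355225, 0.12926822900772095), 74.62838745117188)
panel z 0.05024945353164956
[ 215  166  132   44 1428] [0.51736682 0.15938565 0.07475597] ((0.512921929359436, 0.15105101466178894), (0.26214808225631714, 0.03417056053876877), 75.74333953857422)
[269 211  10  16 124] [0.4544067  0.1641498  0.08050438] ((0.45462071895599365, 0.16412100195884705), (0.015561351552605629, 0.03166242316365242), 74.69377136230469)
[206 248  13  13 115] [0.38888073 0.28603243 0.07464007] ((0.38909754157066345, 0.2863388657569885), (0.022738689556717873, 0.02295609749853611), 20.888757705688477)
(273, 218) [0.45538299 0.16509632 0.08082075]
(243, 211) [0.47202134 0.22451861 0.0506968 ]
(298, 224) [0.44344809 0.11575786 0.05385577]
(213, 254) [0.38856723 0.28275706 0.07751214]
```

View pics/c1.png

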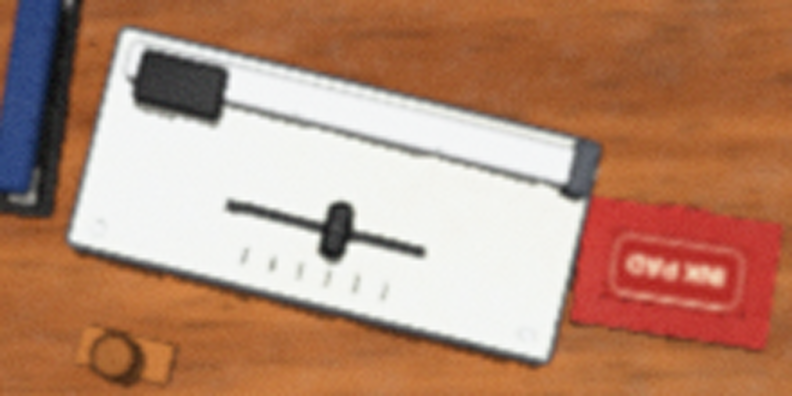

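```bash
cat >> h.py <<'E'
psi=np.radians(-15.0); yh=np.array([-np.sin(psi),np.cos(psi),0]); xh=np.array([np.cos(psi),np.sin(psi),0])
lev0=np.array([.4544,.1641,.066]); home=lev0-.032*yh   # lever initially at click 2
def rep(target=None):
    s=robot.read_state(); Rt=R.from_rotvec(s['orientation']); d=s['tool_pos']-home
    print('t %.2f'%s['t'],'sealer rel home x,y mm',np.round([d@xh*1e3,d@yh*1e3],1),'z %.1f'%(s['tool_pos'][2]*1e3),'F(sx,sy,z)',np.round([s['force']@xh,s['force']@yh,s['force'][2]],1),'open %.3f'%s['opening'])
    if target is not None:
        w=home+xh*target[0]*1e-3+yh*target[1]*1e-3; w[2]=target[2]*1e-3
        Rw=R.from_matrix(np.c_[-xh,yh,[0,0,-1]])
        print('shift',np.round(Rt.inv().apply(w-s['tool_pos'])*1e3,1),'twist',np.round((Rt.inv()*Rw).as_rotvec(),3))
E
python3 -m pendant '[{"translation":[-36,-24,0],"twist":[0,0,0],"grip":-1},{"translation":[-36,-24,0],"twist":[0,0,0],"grip":-1},{"translation":[-36,-24,0],"twist":[0,0,0],"grip":-1},{"translation":[-36,-24,0],"twist":[0,0,0],"grip":-1},{"translation":[-36,-24,0],"twist":[0,0,0],"grip":-1},{"translation":[-36,-24,0],"twist":[0,0,0],"grip":-1},{"translation":[-36,-24,0],"twist":[0,0,0],"grip":-1},{"translation":[-36,-24,0],"twist":[0,0,0],"grip":-1},{"translation":[-36,-24,0],"twist":[0,0,0],"grip":-1},{"translation":[0,0,0],"twist":[0,0,0],"grip":-1}]' 30
python3 -c "
from h import *
rep((0,90,130))"
```

```text
t: 1.1
tool_pos: [0.4321, 0.2518, 0.2125]
orientation: [-0.484, -3.1, 0.013]
force: [-0.6, 0.1, -0.0]
opening: 0.0177
t 1.10 sealer rel home x,y mm [-44.3 110.9] z 212.5 F(sx,sy,z) [-0.6 -0.1 -0. ] open 0.018
shift [-45.5 -18.1  82.5] twist [-0.009 -0.003 -0.048]
```

```bash
python3 -m pendant '[{"translation":[-9,-4,16],"twist":[0,0,-0.01],"grip":-1},{"translation":[-9,-4,16],"twist":[0,0,-0.01],"grip":-1},{"translation":[-9,-4,16],"twist":[0,0,-0.01],"grip":-1},{"translation":[-9,-3,16],"twist":[0,0,-0.01],"grip":-1},{"translation":[-9,-3,16],"twist":[-0.009,-0.003,-0.008],"grip":-1},{"translation":[0,0,0],"twist":[0,0,0],"grip":-1},{"translation":[0,0,0],"twist":[0,0,0],"grip":-1},{"translation":[0,0,0],"twist":[0,0,0],"grip":-1},{"translation":[0,0,0],"twist":[0,0,0],"grip":-1},{"translation":[0,0,0],"twist":[0,0,0],"grip":-1}]'
python3 -c "
from h import *
rep((0,90,64));snap('wrist','w1');snap('side','s2')
a=np.hstack([cv2.imread('pics/w1.png'),cv2.imread('pics/s2.png')[100:400,150:560][:, :]] if 0 else [cv2.imread('pics/w1.png')]);cv2.imwrite('pics/w1v.png',a)"
```

```text
t: 2.1
tool_pos: [0.4683, 0.2229, 0.1306]
orientation: [-0.411, -3.112, -0.003]
force: [0.3, -0.3, 0.1]
opening: 0.0003
t 2.10 sealer rel home x,y mm [-1.8 92.4] z 130.6 F(sx,sy,z) [ 0.3 -0.2  0.1] open 0.000
shift [-2.  -2.5 66.6] twist [ 0.002 -0.003 -0.001]
```

View pics/w1v.png

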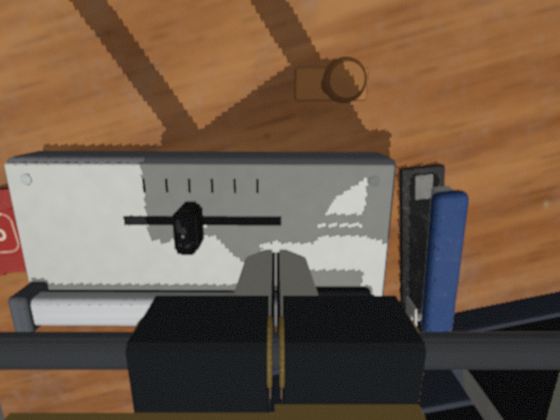

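The wrist view shows the lever at (188,227), in line with the third mark from home (190,186), so it starts at click 2. The descent point to its left is clear.

```bash
python3 -m pendant '[{"translation":[-1,-1,10],"twist":[0,0,0],"grip":-1},{"translation":[-1,-1,10],"twist":[0,0,0],"grip":-1},{"translation":[0,0,10],"twist":[0,0,0],"grip":-1},{"translation":[0,0,10],"twist":[0,0,0],"grip":-1},{"translation":[0,0,10],"twist":[0,0,0],"grip":-1},{"translation":[0,0,8],"twist":[0,0,0],"grip":-1},{"translation":[0,0,8],"twist":[0,0,0],"grip":-1},{"translation":[0,0,2],"twist":[0,0,0],"grip":-1},{"translation":[0,0,0],"twist":[0,0,0],"grip":-1},{"translation":[0,0,0],"twist":[0,0,0],"grip":-1}]'
python3 -c "
from h import *
rep((0,65,64))"
python3 -m pendant '[{"translation":[0,-3,0],"twist":[0,0,0],"grip":-1},{"translation":[0,-3,0],"twist":[0,0,0],"grip":-1},{"translation":[0,-3,0],"twist":[0,0,0],"grip":-1},{"translation":[0,-3,0],"twist":[0,0,0],"grip":-1},{"translation":[0,-3,0],"twist":[0,0,0],"grip":-1},{"translation":[0,-3,0],"twist":[0,0,0],"grip":-1},{"translation":[0,-3,0],"twist":[0,0,0],"grip":-1},{"translation":[0,-3,0],"twist":[0,0,0],"grip":-1},{"translation":[0,0,0],"twist":[0,0,0],"grip":-1},{"translation":[0,0,0],"twist":[0,0,0],"grip":-1}]'
python3 -c "
from h import *
rep((0,40,64))"
```

```text
t: 3.2
tool_pos: [0.4686, 0.2199, 0.0551]
orientation: [-0.411, -3.11, -0.001]
force: [0.2, 0.0, 1.1]
opening: 0.0003
t 3.20 sealer rel home x,y mm [-0.7 89.6] z 55.1 F(sx,sy,z) [0.2 0.1 1.1] open 0.000
shift [ -0.7 -24.6  -8.9] twist [ 0.    -0.005 -0.001]
t: 4.2
tool_pos: [0.4632, 0.1947, 0.0571]
orientation: [-0.412, -3.113, -0.004]
force: [-0.4, -0.0, -0.4]
opening: 0.0007
t 4.20 sealer rel home x,y mm [ 0.6 63.9] z 57.1 F(sx,sy,z) [-0.4 -0.1 -0.4] open 0.001
shift [  0.6 -23.9  -7. ] twist [ 0.002 -0.002 -0.001]
```

```bash
python3 -m pendant '[{"translation":[0,0,-5],"twist":[0,0,0],"grip":-1},{"translation":[0,-2,0],"twist":[0,0,0],"grip":-1},{"translation":[0,-2,0],"twist":[0,0,0],"grip":-1},{"translation":[0,-2,0],"twist":[0,0,0],"grip":-1},{"translation":[0,-2,0],"twist":[0,0,0],"grip":-1},{"translation":[0,-2,0],"twist":[0,0,0],"grip":-1},{"translation":[0,-2,0],"twist":[0,0,0],"grip":-1},{"translation":[0,-2,0],"twist":[0,0,0],"grip":-1},{"translation":[0,0,0],"twist":[0,0,0],"grip":-1},{"translation":[0,0,0],"twist":[0,0,0],"grip":-1}]'
python3 -c "
from h import *
rep((0,26,64));snap('wrist','w2')"
```

```text
t: 5.2
tool_pos: [0.4602, 0.1835, 0.0629]
orientation: [0.411, 3.114, 0.014]
force: [0.1, 2.4, -1.3]
opening: 0.0004
t 5.20 sealer rel home x,y mm [ 0.6 52.3] z 62.9 F(sx,sy,z) [-0.5  2.4 -1.3] open 0.000
shift [  0.6 -26.3  -1.4] twist [ 0.009 -0.001 -0.001]
```

View pics/w2.png

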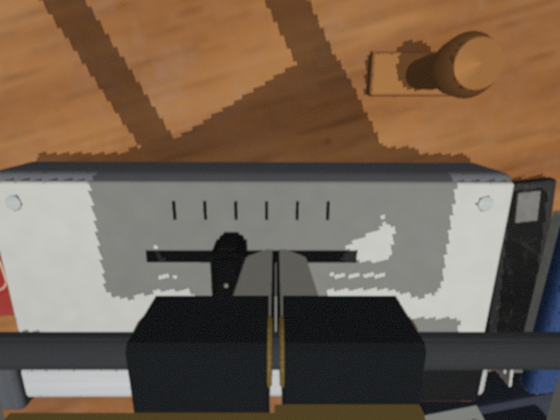

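The fingertip at (270,265) is touching the left face of the lever at (230,265), with 2.4 N on it. Next I push it right.

```bash
python3 -m pendant '[{"translation":[0,-3,0],"twist":[0,0,0],"grip":-1},{"translation":[0,-3,0],"twist":[0,0,0],"grip":-1},{"translation":[0,-3,0],"twist":[0,0,0],"grip":-1},{"translation":[0,-3,0],"twist":[0,0,0],"grip":-1},{"translation":[0,-3,0],"twist":[0,0,0],"grip":-1},{"translation":[0,-3,0],"twist":[0,0,0],"grip":-1},{"translation":[0,-3,0],"twist":[0,0,0],"grip":-1},{"translation":[0,-2,0],"twist":[0,0,0],"grip":-1},{"translation":[0,-2,0],"twist":[0,0,0],"grip":-1},{"translation":[0,0,0],"twist":[0,0,0],"grip":-1}]'
python3 -c "
from h import *
rep((0,20,64))"
```

```text
t: 6.25
tool_pos: [0.4541, 0.1619, 0.0629]
orientation: [0.411, 3.112, 0.028]
force: [0.8, 0.1, -0.7]
opening: 0.0001
t 6.25 sealer rel home x,y mm [ 0.3 29.8] z 62.9 F(sx,sy,z) [ 0.7  0.3 -0.7] open 0.000
shift [ 0.3 -9.8 -1.3] twist [ 0.018 -0.    -0.001]
```

```bash
python3 -m pendant '[{"translation":[0,-2,0],"twist":[0.009,0,0],"grip":-1},{"translation":[0,-2,0],"twist":[0.009,0,0],"grip":-1},{"translation":[0,-2,0],"twist":[0,0,0],"grip":-1},{"translation":[0,-2,0],"twist":[0,0,0],"grip":-1},{"translation":[0,-1.5,0],"twist":[0,0,0],"grip":-1},{"translation":[0,-1,0],"twist":[0,0,0],"grip":-1},{"translation":[0,-1,0],"twist":[0,0,0],"grip":-1},{"translation":[0,-1,0],"twist":[0,0,0],"grip":-1},{"translation":[0,-1,0],"twist":[0,0,0],"grip":-1},{"translation":[0,-1,0],"twist":[0,0,0],"grip":-1}]'
python3 -c "
from h import *
rep((0,20,64))"
```

```text
t: 7.25
tool_pos: [0.4522, 0.1546, 0.0632]
orientation: [0.41, 3.111, 0.021]
force: [2.2, 6.2, -3.0]
opening: 0.0001
t 7.25 sealer rel home x,y mm [ 0.4 22.3] z 63.2 F(sx,sy,z) [ 0.6  6.6 -3. ] open 0.000
shift [ 0.4 -2.3 -0.8] twist [ 0.014  0.002 -0.   ]
```

```bash
python3 -m pendant '[{"translation":[0,-2,0],"twist":[0,0,0],"grip":-1},{"translation":[0,-2,0],"twist":[0,0,0],"grip":-1},{"translation":[0,-2,0],"twist":[0,0,0],"grip":-1},{"translation":[0,-3,0],"twist":[0,0,0],"grip":-1},{"translation":[0,-3,0],"twist":[0,0,0],"grip":-1},{"translation":[0,-3,0],"twist":[0,0,0],"grip":-1},{"translation":[0,-3,0],"twist":[0,0,0],"grip":-1},{"translation":[0,-3,0],"twist":[0,0,0],"grip":-1},{"translation":[0,-3,0],"twist":[0,0,0],"grip":-1},{"translation":[0,-3,0],"twist":[0,0,0],"grip":-1}]'
python3 -c "
from h import *
rep((0,60,64));snap('wrist','w3')"
```

```text
t: 8.25
tool_pos: [0.4523, 0.1548, 0.0642]
orientation: [0.405, 3.095, 0.104]
force: [5.8, 16.2, -7.4]
opening: 0.0006
t 8.25 sealer rel home x,y mm [ 0.4 22.5] z 64.2 F(sx,sy,z) [ 1.4 17.2 -7.4] open 0.001
shift [ 0.4 37.4  2.8] twist [0.069 0.009 0.002]
```

View pics/w3.png

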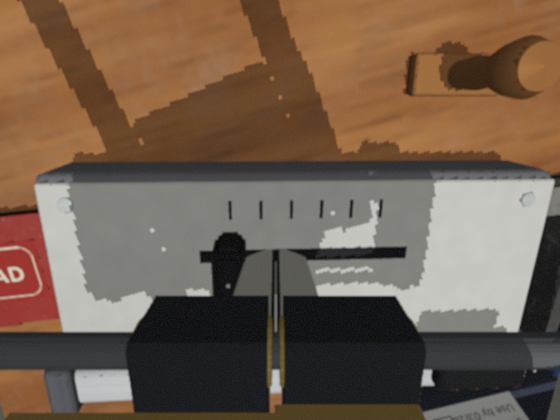

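The lever (229,265) now lines up with the rightmost mark (230,209). It no longer moves under 17 N, so it is home at the stop. Next I back off, lift and cross to its right side.

```bash
python3 -m pendant '[{"translation":[0,6,0],"twist":[0.03,0.004,0],"grip":-1},{"translation":[0,6,0],"twist":[0.03,0.004,0],"grip":-1},{"translation":[0,4,0],"twist":[0,0,0],"grip":-1},{"translation":[0,0,0],"twist":[0,0,0],"grip":-1},{"translation":[0,0,-12],"twist":[0,0,0],"grip":-1},{"translation":[0,0,-12],"twist":[0,0,0],"grip":-1},{"translation":[0,0,-12],"twist":[0,0,0],"grip":-1},{"translation":[0,0,-12],"twist":[0,0,0],"grip":-1},{"translation":[0,0,0],"twist":[0,0,0],"grip":-1},{"translation":[0,0,0],"twist":[0,0,0],"grip":-1}]'
python3 -c "
from h import *
rep((0,-50,110))"
```

```text
t: 9.3
tool_pos: [0.457, 0.1694, 0.119]
orientation: [0.408, 3.11, 0.016]
force: [0.2, 0.3, -0.4]
opening: 0.0004
t 9.30 sealer rel home x,y mm [ 1.1 37.8] z 119.0 F(sx,sy,z) [ 0.1  0.4 -0.4] open 0.000
shift [  1.3 -87.8   8.1] twist [0.011 0.004 0.001]
```

```bash
python3 -m pendant '[{"translation":[0,-14,0],"twist":[0.01,0.004,0],"grip":-1},{"translation":[1,-14,0],"twist":[0,0,0],"grip":-1},{"translation":[0,-14,0],"twist":[0,0,0],"grip":-1},{"translation":[0,-14,0],"twist":[0,0,0],"grip":-1},{"translation":[0,-14,0],"twist":[0,0,0],"grip":-1},{"translation":[0,-10,0],"twist":[0,0,0],"grip":-1},{"translation":[0,0,0],"twist":[0,0,0],"grip":-1},{"translation":[0,0,0],"twist":[0,0,0],"grip":-1},{"translation":[0,0,0],"twist":[0,0,0],"grip":-1},{"translation":[0,0,0],"twist":[0,0,0],"grip":-1}]'
python3 -c "
from h import *
rep((0,-45,64))"
```

```text
t: 10.3
tool_pos: [0.4305, 0.0838, 0.1156]
orientation: [-0.411, -3.109, 0.003]
force: [0.0, 0.5, 0.7]
opening: 0.0005
t 10.30 sealer rel home x,y mm [ -2.3 -51.8] z 115.6 F(sx,sy,z) [-0.1  0.5  0.7] open 0.001
shift [-2.6  6.9 51.6] twist [-0.002 -0.005 -0.001]
```

```bash
python3 -m pendant '[{"translation":[-2,0,8],"twist":[0,0,0],"grip":-1},{"translation":[0,0,8],"twist":[0,0,0],"grip":-1},{"translation":[0,0,8],"twist":[0,0,0],"grip":-1},{"translation":[0,0,8],"twist":[0,0,0],"grip":-1},{"translation":[0,0,8],"twist":[0,0,0],"grip":-1},{"translation":[0,0,5],"twist":[0,0,0],"grip":-1},{"translation":[0,0,0],"twist":[0,0,0],"grip":-1},{"translation":[0,0,0],"twist":[0,0,0],"grip":-1},{"translation":[0,0,0],"twist":[0,0,0],"grip":-1},{"translation":[0,0,0],"twist":[0,0,0],"grip":-1}]'
python3 -c "
from h import *
rep((0,-25,64))"
```

```text
t: 11.3
tool_pos: [0.4316, 0.0843, 0.0655]
orientation: [-0.408, -3.107, 0.003]
force: [-0.7, -0.6, 0.8]
opening: 0.0002
t 11.30 sealer rel home x,y mm [ -1.3 -51. ] z 65.5 F(sx,sy,z) [-0.5 -0.8  0.8] open 0.000
shift [-1.4 26.   1.4] twist [-0.003 -0.007  0.001]
```

Approach to contact, expected near y = -20.

```bash
python3 -m pendant '[{"translation":[-1,5,1],"twist":[0,-0.005,0],"grip":-1},{"translation":[0,5,0],"twist":[0,0,0],"grip":-1},{"translation":[0,5,0],"twist":[0,0,0],"grip":-1},{"translation":[0,4,0],"twist":[0,0,0],"grip":-1},{"translation":[0,3,0],"twist":[0,0,0],"grip":-1},{"translation":[0,2,0],"twist":[0,0,0],"grip":-1},{"translation":[0,1,0],"twist":[0,0,0],"grip":-1},{"translation":[0,1,0],"twist":[0,0,0],"grip":-1},{"translation":[0,1,0],"twist":[0,0,0],"grip":-1},{"translation":[0,0,0],"twist":[0,0,0],"grip":-1}]'
python3 -c "
from h import *
rep((0,-16,64))"
```

```text
t: 12.3
tool_pos: [0.4411, 0.1122, 0.0654]
orientation: [-0.408, -3.115, 0.005]
force: [-0.8, -1.1, 0.1]
opening: 0.0006
t 12.30 sealer rel home x,y mm [  0.6 -21.6] z 65.4 F(sx,sy,z) [-0.5 -1.3  0.1] open 0.001
shift [0.6 5.6 1.4] twist [-0.003 -0.     0.001]
```

```bash
python3 -m pendant '[{"translation":[0,2,0],"twist":[0,0,0],"grip":-1},{"translation":[0,2,0],"twist":[0,0,0],"grip":-1},{"translation":[0,2,0],"twist":[0,0,0],"grip":-1},{"translation":[0,2,0],"twist":[0,0,0],"grip":-1},{"translation":[0,2,0],"twist":[0,0,0],"grip":-1},{"translation":[0,2,0],"twist":[0,0,0],"grip":-1},{"translation":[0,0,0],"twist":[0,0,0],"grip":-1},{"translation":[0,0,0],"twist":[0,0,0],"grip":-1},{"translation":[0,0,0],"twist":[0,0,0],"grip":-1},{"translation":[0,0,0],"twist":[0,0,0],"grip":-1}]'
python3 -c "
from h import *
rep();snap('wrist','w4')"
```

```text
t: 13.3
tool_pos: [0.442, 0.1154, 0.0657]
orientation: [-0.411, -3.109, 0.031]
force: [-1.2, -2.8, 1.7]
opening: 0.0005
t 13.30 sealer rel home x,y mm [  0.6 -18.3] z 65.7 F(sx,sy,z) [-0.4 -3.   1.7] open 0.001
```

View pics/w4.png

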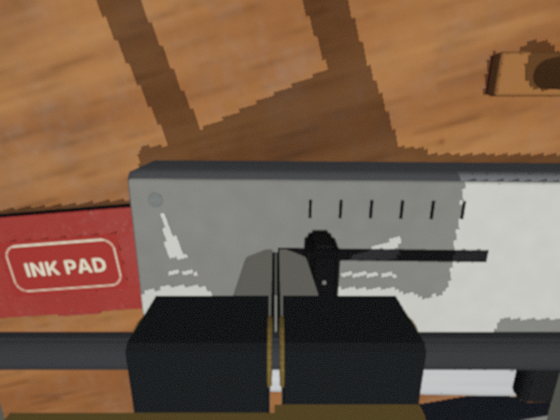

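The lever (320,260) is just leaving the home mark (310,209) and hasn't clicked yet. I continue.

```bash
python3 -m pendant '[{"translation":[0,2,0],"twist":[0,0,0],"grip":-1},{"translation":[0,2.5,0],"twist":[-0.005,0,0],"grip":-1},{"translation":[0,2.5,0],"twist":[-0.005,0,0],"grip":-1},{"translation":[0,2.5,0],"twist":[-0.005,0,0],"grip":-1},{"translation":[0,2.5,0],"twist":[0,0,0],"grip":-1},{"translation":[0,2.5,0],"twist":[0,0,0],"grip":-1},{"translation":[0,0,0],"twist":[0,0,0],"grip":-1},{"translation":[0,0,0],"twist":[0,0,0],"grip":-1},{"translation":[0,0,0],"twist":[0,0,0],"grip":-1},{"translation":[0,0,0],"twist":[0,0,0],"grip":-1}]'
python3 -c "
from h import *
rep((0,-10,64))"
```

```text
t: 14.35
tool_pos: [0.4454, 0.1281, 0.0655]
orientation: [-0.411, -3.11, 0.014]
force: [-1.2, -3.7, 1.2]
opening: 0.0005
t 14.35 sealer rel home x,y mm [ 0.6 -5.1] z 65.5 F(sx,sy,z) [-0.2 -3.9  1.2] open 0.001
shift [ 0.6 -4.9  1.6] twist [-0.009 -0.003 -0.001]
```

One click, with the fingertip touching again. Snap 2 is expected at finger y ≈ +3.

```bash
python3 -m pendant '[{"translation":[0,2.5,0],"twist":[-0.005,0,0],"grip":-1},{"translation":[0,2.5,0],"twist":[-0.005,0,0],"grip":-1},{"translation":[0,2.5,0],"twist":[0,0,0],"grip":-1},{"translation":[0,2.5,0],"twist":[0,0,0],"grip":-1},{"translation":[0,2.5,0],"twist":[0,0,0],"grip":-1},{"translation":[0,2.5,0],"twist":[0,0,0],"grip":-1},{"translation":[0,0,0],"twist":[0,0,0],"grip":-1},{"translation":[0,0,0],"twist":[0,0,0],"grip":-1},{"translation":[0,0,0],"twist":[0,0,0],"grip":-1},{"translation":[0,0,0],"twist":[0,0,0],"grip":-1}]'
python3 -c "
from h import *
rep((0,5,64))"
```

```text
t: 15.35
tool_pos: [0.4493, 0.1423, 0.0653]
orientation: [-0.41, -3.111, 0.002]
force: [-0.2, -0.4, 0.1]
opening: 0.0009
t 15.35 sealer rel home x,y mm [0.7 9.7] z 65.3 F(sx,sy,z) [-0.1 -0.4  0.1] open 0.001
shift [ 0.7 -4.7  1.4] twist [-0.002 -0.003 -0.001]
```

Two clicks: the fingertip is free at +9.7, with contact at click 2 near +11. The third snap is expected at about +19. I go in shorter steps.

```bash
python3 -m pendant '[{"translation":[0,2,0],"twist":[0,0,0],"grip":-1},{"translation":[0,2,0],"twist":[0,0,0],"grip":-1},{"translation":[0,2,0],"twist":[0,0,0],"grip":-1},{"translation":[0,2.5,0],"twist":[-0.003,0,0],"grip":-1},{"translation":[0,2.5,0],"twist":[-0.003,0,0],"grip":-1},{"translation":[0,0,0],"twist":[0,0,0],"grip":-1},{"translation":[0,0,0],"twist":[0,0,0],"grip":-1},{"translation":[0,0,0],"twist":[0,0,0],"grip":-1},{"translation":[0,0,0],"twist":[0,0,0],"grip":-1},{"translation":[0,0,0],"twist":[0,0,0],"grip":-1}]'
python3 -c "
from h import *
rep();snap('wrist','w5')"
```

```text
t: 16.35
tool_pos: [0.4504, 0.1465, 0.0655]
orientation: [-0.412, -3.108, 0.013]
force: [-1.0, -3.2, 1.6]
opening: 0.0002
t 16.35 sealer rel home x,y mm [ 0.7 14. ] z 65.5 F(sx,sy,z) [-0.2 -3.4  1.6] open 0.000
```

View pics/w5.png

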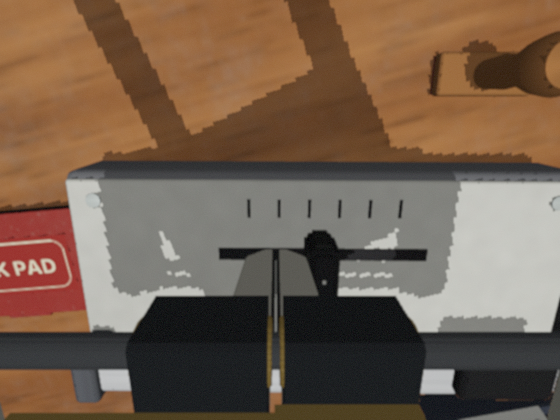

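The lever (320,260) is just past the click 2 mark (309,209), so it is still held by the second detent. One more snap is needed.

```bash
python3 -m pendant '[{"translation":[0,2,0],"twist":[0,0,0],"grip":-1},{"translation":[0,2.5,0],"twist":[-0.005,0,0],"grip":-1},{"translation":[0,2.5,0],"twist":[-0.005,0,0],"grip":-1},{"translation":[0,2.5,0],"twist":[0,0,0],"grip":-1},{"translation":[0,0,0],"twist":[0,0,0],"grip":-1},{"translation":[0,0,0],"twist":[0,0,0],"grip":-1},{"translation":[0,0,0],"twist":[0,0,0],"grip":-1},{"translation":[0,0,0],"twist":[0,0,0],"grip":-1},{"translation":[0,0,0],"twist":[0,0,0],"grip":-1},{"translation":[0,0,0],"twist":[0,0,0],"grip":-1}]'
python3 -c "
from h import *
rep((0,12,64))"
```

```text
t: 17.4
tool_pos: [0.4532, 0.1575, 0.0652]
orientation: [-0.412, -3.11, -0.006]
force: [0.2, 0.0, -0.6]
opening: 0.0005
t 17.40 sealer rel home x,y mm [ 0.5 25.3] z 65.2 F(sx,sy,z) [ 0.2  0.1 -0.6] open 0.001
shift [  0.5 -13.3   1.2] twist [ 0.003 -0.005 -0.002]
```

Force is zero at +25, so the third snap has happened and the lever is ahead of the finger. Now I retreat right, lift and check.

```bash
python3 -m pendant '[{"translation":[0,-6,0],"twist":[0,0,0],"grip":-1},{"translation":[0,-8,0],"twist":[0,0,0],"grip":-1},{"translation":[0,-8,0],"twist":[0,0,0],"grip":-1},{"translation":[0,0,0],"twist":[0,0,0],"grip":-1},{"translation":[0,0,-12],"twist":[0,0,0],"grip":-1},{"translation":[0,0,-15],"twist":[0,0,0],"grip":-1},{"translation":[0,0,-15],"twist":[0,0,0],"grip":-1},{"translation":[0,0,-15],"twist":[0,0,0],"grip":-1},{"translation":[0,0,-15],"twist":[0,0,0],"grip":-1},{"translation":[0,0,0],"twist":[0,0,0],"grip":-1}]'
python3 -m pendant '[{"translation":[0,-20,-10],"twist":[0,0,0],"grip":-1},{"translation":[0,-25,-15],"twist":[0,0,0],"grip":-1},{"translation":[0,-25,-15],"twist":[0,0,0],"grip":-1},{"translation":[0,-25,0],"twist":[0,0,0],"grip":-1},{"translation":[0,-25,0],"twist":[0,0,0],"grip":-1},{"translation":[0,-20,0],"twist":[0,0,0],"grip":-1},{"translation":[0,0,0],"twist":[0,0,0],"grip":-1},{"translation":[0,0,0],"twist":[0,0,0],"grip":-1},{"translation":[0,0,0],"twist":[0,0,0],"grip":-1},{"translation":[0,0,0],"twist":[0,0,0],"grip":-1}]'
python3 - <<'E'
from h import *
rep();snap('wrist','w6');snap('top','t6')
P,p=cloud('t6');z=P[...,2]
r=np.zeros(z.shape,bool);r[205:230,235:310]=1
m=r&(z>.072)&(z<.09);q=P[m];print('lever y rel home mm',m.sum(),(np.nanmean(q,0)-home)@yh*1e3)
a=cv2.imread('pics/w6.png');b=cv2.resize(cv2.imread('pics/t6.png')[150:270,180:400],(560,305))
cv2.imwrite('pics/v6.png',cv2.resize(np.vstack([a,b]),None,fx=.82,fy=.82))
E
```

```text
t: 18.4
tool_pos: [0.4475, 0.1334, 0.1439]
orientation: [-0.415, -3.111, -0.007]
force: [0.1, -0.1, 0.5]
opening: 0.0005
t: 19.4
tool_pos: [0.4096, -0.0043, 0.1843]
orientation: [-0.411, -3.113, -0.009]
force: [-0.2, 0.8, -0.2]
opening: 0.0004
t 19.40 sealer rel home x,y mm [   0.3 -142.2] z 184.3 F(sx,sy,z) [-0.4  0.7 -0.2] open 0.000
lever y rel home mm 123 47.13245063924373
```

View pics/v6.png

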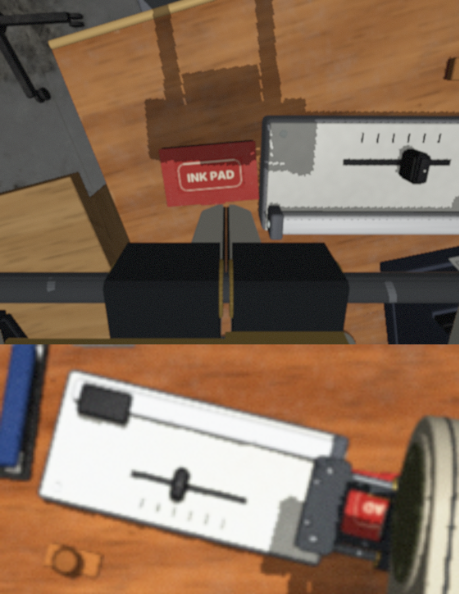

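The lever lines up with the third click mark from home. Depth puts it 47 mm from home, where the third click is 48 mm. The stapler, stamp and pad look undisturbed, so I hand in.

```bash
python3 -c "
from h import *
print(robot.close_job())"
```

```text
the job is handed in; nothing more can be done
None
```

The dwell lever is resting in the third click, and I handed the job in at about 19.5 s of the 72 s allowed.

- **Home:** with the shut fingertips I pushed the lever right from the second click. It stopped moving under about 17 N and lined up with the home mark.
- **Clicks:** I crossed over above the lever, pushed it left from its right side and counted three snaps. At the third the push force fell to zero. I then backed off and lifted clear. I only pushed, from one side at a time.
- **Last checks:**
  - Depth from the top camera put the lever 47.1 mm from home. The third click is at 48 mm, and the calibration is good to about 2 mm.
  - The top view shows the lever at the third mark.
  - The stapler, stamp and ink pad looked undisturbed by eye; I did not measure them again. The arm covers part of the pad in the last top view.
- **What was off:** moves came out several millimetres off what I commanded. On the first descent the fingertips stopped about 9 mm low, 5 mm above the panel, and I raised them before pushing. No check failed.

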